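Snap the clip cover onto the stick box in the roller bay

TASK

Push the open box of lolly sticks along the rollers until it stands against the end stop of the bay. Then put the loose clip cover on it and press it down until both side catches snap over it and the cover lies flush on the rim. Do not let go: finish while holding the cover down, still pressing with about 10 N, and leave the things round about where they are.

Things in the scene. Friction and masses are not known exactly. Their poses are not given: they have to be found in the camera images.
- station: Aluminium roller strip on the table, 134 mm wide (x), 375 mm long (y -200 to +175), side profiles 46 mm high. Origin on the table under it. Seven free grey rollers (tops 31 mm above the table) at y = -36 to +156 mm, then at the -y end the bay: a flat steel bed and a 62 mm high end stop, face at y = -190 mm. The sides guide the box with 4 mm play each. The +y end is open, tie bar 22 mm high.
- bay (a point): Where the centre of the box's underside comes when the box is fully home against the stop: on the bed, 30 mm above the table, 125 mm from the station's origin along its -y. Axes as the station's. A fixed bag-lined crate 0.32 m high stands beyond the strip, its nearest corner at about x = 0.58, y = 0.07 m in the world: swing the arm past it on the robot's side.
- stick_box: White open box, 110 (x) x 130 (y) x 45 mm high, walls 4 mm, about 0.4 kg, stick bundles inside up to 21 mm above its underside. Origin at the centre of its underside; axes along the station's (within 0.1 rad). It starts on the rollers, about 0.2 m from home on the +y side; it goes home when its +y end wall is pushed toward the station's -y.
- hooks (a point): Midpoint between the box's two catches, 52 mm above its origin, at the hooks' undersides. The catches are hinged sprung steel plates, 38 mm wide (y), at the box's x = -55 and +55 mm, 68 mm high; the hooks reach 3.5 mm in over the edge of a seated cover, with a lead-in ramp above. Pushing the cover past both takes about 12 to 20 N; then the force suddenly drops and the cover lands on the rim.
- cover: White clip cover on the table at the left: plate 110 (x) x 130 (y) x 6 mm, origin at the centre of the plate's underside. A skirt below it, 96 x 116 mm, with rounded lower edge, reaches 18 mm down; the cover stands on it. It enters the box mouth (102 x 122 mm) with 3 mm play, either way round. Seated: origin 45 mm above the box's origin, axes alike. About 0.12 kg.
- handle (a point): Grip point of the cover's bar handle, 29 mm above the cover's origin (23 mm above the plate's top), axes as the cover's. The bar is 62 mm long along the cover's y, 18 mm thick in x, and its top lies 40 mm above the cover's origin (underside 18 mm, on two short feet). Grasp it across x from above; so held, the cover cannot rock toward one catch.
- mould_cup_1: Bystander: steel lolly mould, 38 x 64 x 95 mm, upside down. Origin under its centre.
- mould_cup_2: Bystander: a second such steel mould.
- stick_bundle: Bystander: flat bundle of lolly sticks, 35 x 117 x 14 mm, on the table at the left front. Origin under its centre.

How it is judged:
On the way, in this order (a step that is already met when the one before it is completed fails the run):
1. the box stands home in the bay, against the stop, at rest (y of stick_box in the frame of bay below 0.006 m and z of stick_box in the frame of bay below 0.004 m and linear speed of stick_box below 0.02 m/s), for 0.2 s.
2. the cover is snapped on under both catches, flush on the rim (z of cover in the frame of stick_box below 0.0475 m and horizontal distance between cover and stick_box below 0.006 m and angle between the z axis of cover and the z axis of stick_box, either way round below 0.03 rad), for 0.2 s.
At the end, for the whole second after the job is handed in: The box stands on the bed within 6 mm of the end stop; the cover is snapped on, within 2.5 mm of the rim, level within 0.03 rad, centred within 6 mm; the fingers still touch it and press so that box and station bear on each other with over 9 N (box and cover alone weigh 4 to 6.5 N) (all of step 2 and y of stick_box in the frame of bay below 0.006 m and z of stick_box in the frame of bay below 0.004 m and z of cover in the frame of stick_box above 0.042 m and contact force between the fingers and cover above 3 N and contact force between stick_box and station above 9 N); the arm keeps its last pose, push and grip.
It fails at once if a bystander is pushed or knocked over (distance of any of mould_cup_1, mould_cup_2, stick_bundle from where it was at the start of the episode above 0.03 m).
It also fails if it takes over 61 s, if anything falls off the work surface, if the arm or the gripper's body presses on something with over 40 N, if the wrist force passes 120 N, or if a joint passes its speed limit or range.

ROBOT

A 6-joint arm with a two-finger parallel gripper is mounted at the origin on a cart in front of the work surface, level with it; the furniture and walls round the work are solid. World frame = base frame: x ahead of the robot, y to its left, z up, the work surface at z = 0. Lengths are in m, angles in rad, forces in N, time in s.
With the tool pointing down it reaches from about 0.325 to 0.9 m from the base axis. Payload 6.1 kg.
Tool frame: the origin (TCP) lies at the very end of the fingers, on their centre line; the grasp point (between the pads) lies 19 mm behind it; z points along the fingers, y is the line along which they close (so a half turn about z gives the same grasp; the last joint's range is limited). The gripper opens to 85 mm and grips with 20 to 120 N. Pads are 22 mm wide; open, the fingers measure 114 mm over their backs; the gripper's body (76 mm by 85 mm) begins 54 mm behind the grasp point. The pads swing forward as they close: fully open they stand 13 mm farther back than shut.
Start: joints at [0.991, 0.22, 1.526, -0, 1.395, -0.126], TCP at [0.274, 0.562, 0.231] pointing down, gripper open.
Joint ranges: [-2.98, 2.98], [-0.91, 2.08], [0.09, 2.57], [-1.24, 4.39], [0.2, 2.65], [-2.68, 2.68]. Speed limits (rad/s): [2.57, 2.57, 3.01, 3.14, 3.14, 3.14].

INTERFACE

Orientations are given as a rotation vector (axis times angle).
In Python, from rig import status, vision, workorder gives the robot as it stands.
- The arm moves only by the tool carry_out, never from a script. Its argument "deltas" is a list that holds one entry, the list of rows, each a list of 6 numbers: the shift along the tool's x, y, z in mm, then the turn, a rotation vector about the tool's x, y, z in degrees. In form: [[[x, y, z, wx, wy, wz], ...]]. A call has 1 to 10 rows; each row shifts and turns the commanded pose from where the row before left it, along the tool's axes as they then stand; what a row does not reach is not made up. A row lasts 1/8 s, in which the tool goes at most 62.5 mm and 10.7 degrees, less where a joint would pass 70% of its speed; a pose out of reach is approached as far as the arm can. A call is refused whole if a number of a shift passes 62.5 or a number of a turn 10.7, either way. A call with a gripper value outside its range is refused whole. "gripper" is the opening, from 0 (shut) to 1 (fully open), set as the call begins (left out, the last holds). The fingers move at their own pace and stop on an object; "squeeze" is the grip in N (left out, the last holds). Time passes only in rows, so rows that do not move let the fingers close. It gives the time, the measured TCP pose, the force, the opening and the grip force at its end, in the units of the state.
- status.observe(): the state, without advancing time (a new reading comes with each control period).
- vision.grab_frame(name): name is "side" or "top"; returns a dict with "frame" (384x512x3 uint8, red, green, blue), "depth" (384x512 float32, m along the optical axis (not along the pixel's ray), 0 where there is no reading), "mtx" (3x3 intrinsics, pixels), "dist" ([k1, k2, p1, p2, k3] as OpenCV has them; the pictures are not rectified), "view" (4x4, takes a point from world to camera coordinates). Camera axes: x right, y down, z forward; pixel columns grow to the right and rows downward; lengths in m; the calibration is good to about 2 mm. A picture is of the moment at which its call begins.
- workorder.job_done(): hands the job in; it is judged then, once.
Trained networks look in the newest picture that a camera, given by its name, has taken for a name from the list of things; names that differ only in an ending like _2 or _b are one class to them, and where a whole thing is asked for, a point or a joint stands for the part that bears it (a point fixed in the world has none). Each returns a list of dicts, best first, with "confidence" (0 to 1); they miss things now and then, are a little off and sometimes report something else, mostly with a low value. They report only what shows in the picture. A call takes as long as a camera call.
- vision.outline_of(camera, thing): "region" (384x512 bool, what is visible of it) and "location" ([column, row] as shares, 0 to 1, of the picture: columns of its width, rows of its height, amid what is visible of it).
- vision.pinpoint(camera, thing): "location" ([column, row] as shares, 0 to 1, of the picture: columns of its width, rows of its height: a listed point, or the origin of a listed thing).
The state is a dict: "time": time; "qpos": joint angles; "qvel": joint speeds; "joint_torque": joint torques, N m; "tcp_pos": TCP position; "tool_rot": TCP orientation; "wrist_force": force on the tool from outside, world axes, zero at the start; "wrist_torque": the same for the moment, N m; "width": finger opening in m; "finger_force": force on a finger pad.
Only numpy, scipy, OpenCV 4.12 (cv2) and the standard library are available. Lean on these libraries where they do the work, as an engineer would, in place of code of your own. Each camera call takes 0.05 s, during which the arm holds its last target. There are 200 camera calls.

## Working session

There is one attempt and no reset: what is moved stays moved. The work goes in short steps, Python scripts to look and compute and a tool call to move; the robot and the scene stay as the last step left them, time stands still between calls to the robot, and variables do not carry over. Pictures are saved under pics/ and viewed, at most 10 in all, crops included, and the job is handed in when it is done.

Besides the shell and the picture viewer there is one more tool, called after "Emit:" by a JSON object that holds its "method" and its "body", one argument or row to a line. carry_out: Moves the arm, as the interface text tells. Its arguments: {"type":"object","properties":{"deltas":{"type":"array","items":{"type":"array","items":{"type":"array","items":{"type":"number"}}}},"gripper":{"type":"number"},"squeeze":{"type":"number"}},"required":["deltas"]}

```bash
mkdir -p pics; cat > h.py <<'E'
import numpy as np, cv2
from rig import status, vision, workorder
from scipy.spatial.transform import Rotation as R
def pts(f, mask=None):
    d=f["depth"]; m=(d>0) if mask is None else (mask&(d>0))
    v,u=np.nonzero(m); z=d[v,u].astype(float)
    n=cv2.undistortPoints(np.c_[u,v].astype(float)[:,None],f["mtx"],f["dist"])[:,0]
    c=np.c_[n*z[:,None],z]; V=f["view"]
    return (c-V[:3,3])@V[:3,:3], np.c_[u,v]
def ray(f,loc,zw):
    p=np.array([loc[0]*512,loc[1]*384])
    n=cv2.undistortPoints(p[None,None],f["mtx"],f["dist"])[0,0]
    V=f["view"]; o=-V[:3,:3].T@V[:3,3]; d=V[:3,:3].T@np.r_[n,1]
    return o+d*(zw-o[2])/d[2]
E
python3 - <<'E'
from h import *
s=status.observe(); print({k:np.round(v,3) for k,v in s.items()})
ims=[]
for c in("side","top"):
    f=vision.grab_frame(c); cv2.imwrite(f"pics/{c}0.png",f["frame"][:,:,::-1])
    V=f["view"]; print(c,np.round(-V[:3,:3].T@V[:3,3],3))
    for t in("station","stick_box","cover","mould_cup_1","stick_bundle"):
        for o in vision.outline_of(c,t)[:2]:
            P,_=pts(f,o["region"])
            print(t,round(o["confidence"],2),np.round(np.array(o["location"])*[512,384]),len(P), np.round(np.percentile(P,[2,50,98],axis=0),3).tolist() if len(P) else '')
    for t,z in(("bay",.03),("hooks",.083),("handle",.047),("cover",.018),("stick_box",.031),("station",0)):
        for o in vision.pinpoint(c,t)[:2]: print("pt",t,round(o["confidence"],2),np.round(np.array(o["location"])*[512,384]),np.round(ray(f,o["location"],z),3))
E
```

```text
{'time': np.float64(0.0), 'qpos': array([ 0.991,  0.221,  1.528, -0.   ,  1.395, -0.126]), 'qvel': array([ 0.001,  0.002,  0.001, -0.   , -0.001, -0.   ]), 'joint_torque': array([-2.0000e-03, -4.9690e+01, -3.8939e+01, -0.0000e+00,  1.1000e-02,
        0.0000e+00]), 'tcp_pos': array([0.274, 0.561, 0.23 ]), 'tool_rot': array([-7.07e-01, -3.06e+00,  3.00e-03]), 'wrist_force': array([ 0.79 ,  0.384, -0.579]), 'wrist_torque': array([-0.007,  0.067,  0.045]), 'finger_force': np.float64(0.0), 'width': np.float64(0.085)}
side [0.351 0.919 1.44 ]
station 0.66 [283. 191.] 2388 [[0.401, -0.199, -0.001], [0.464, -0.079, 0.031], [0.546, 0.171, 0.06]]
stick_box 0.93 [271. 222.] 1467 [[0.422, -0.007, 0.032], [0.484, 0.058, 0.05], [0.54, 0.126, 0.097]]
cover 0.82 [225. 288.] 1300 [[0.534, 0.254, 0.019], [0.59, 0.323, 0.026], [0.654, 0.382, 0.06]]
mould_cup_1 0.86 [306. 133.] 336 [[0.407, -0.423, -0.003], [0.435, -0.361, 0.049], [0.464, -0.349, 0.099]]
mould_cup_1 0.76 [195. 235.] 296 [[0.698, 0.142, -0.002], [0.709, 0.177, 0.064], [0.726, 0.191, 0.1]]
stick_bundle 0.97 [278. 313.] 390 [[0.374, 0.327
[... 863 characters left out ...]
-0.354, 0.098]]
mould_cup_1 0.55 [199. 146.] 122 [[0.631, 0.128, -0.001], [0.702, 0.175, 0.092], [0.741, 0.198, 0.278]]
stick_bundle 0.75 [142. 240.] 422 [[0.372, 0.325, -0.0], [0.422, 0.362, 0.011], [0.469, 0.397, 0.016]]
pt bay 0.63 [302. 228.] [ 0.458 -0.131  0.03 ]
pt bay 0.38 [207. 152.] [0.696 0.164 0.03 ]
pt hooks 0.75 [237. 220.] [0.476 0.061 0.083]
pt hooks 0.36 [302. 231.] [ 0.446 -0.126  0.083]
pt handle 0.71 [154. 184.] [0.591 0.323 0.047]
pt handle 0.25 [379. 235.] [ 0.437 -0.359  0.047]
pt cover 0.87 [159. 187.] [0.587 0.316 0.018]
pt stick_box 0.67 [237. 222.] [0.476 0.065 0.031]
pt station 0.72 [263. 222.] [ 0.479 -0.015  0.   ]
pt station 0.27 [158. 186.] [0.594 0.324 0.   ]
```

View pics/side0.png

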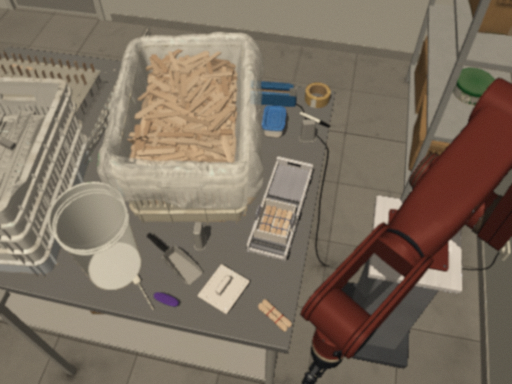

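View pics/top0.png

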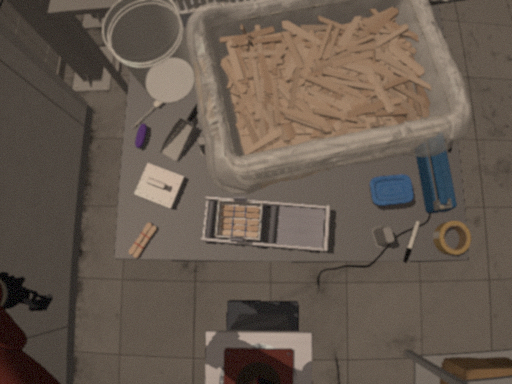

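The side view shows the station at about (283,191), with the box on its near half at (271,222), the cover at (223,287) and the bundle at (275,315). The top view shows the box at (239,221), the empty bay at (300,227) and the cover at (160,186). The crate lies just beyond the strip. Next I fit exact poses from depth.

```bash
python3 - <<'E'
from h import *
def rect(P,n):
    if len(P)<15: print(n,len(P));return
    (c,s,a)=cv2.minAreaRect((P[:,:2]*1000).astype(np.float32)); print(n,len(P),np.round(c,1),np.round(s,1),round(a,2))
for c in("top","side"):
    f=vision.grab_frame(c); P,uv=pts(f)
    def reg(x0,x1,y0,y1,z0,z1): return P[(P[:,0]>x0)&(P[:,0]<x1)&(P[:,1]>y0)&(P[:,1]<y1)&(P[:,2]>z0)&(P[:,2]<z1)]
    print(c)
    rect(reg(.38,.56,-.22,.19,.038,.066),"station+")
    rect(reg(.38,.56,-.22,.19,.038,.05),"profiles")
    rect(reg(.38,.56,-.03,.16,.068,.082),"boxrim")
    B=reg(.38,.56,-.03,.16,.086,.11); rect(B,"catches"); 
    for s in (B[B[:,0]<.475],B[B[:,0]>=.475]): print(np.round(s.mean(0),3) if len(s) else '')
    C=reg(.5,.68,.22,.41,.018,.032); rect(C,"plate"); print(np.round(np.median(C[:,2]),4))
    H=reg(.54,.64,.26,.37,.045,.075); rect(H,"bar"); print(np.round(H.mean(0),4))
    for nm,cc in(("top",H),):
        q=cc[:,:2]-cc[:,:2].mean(0); w,v=np.linalg.eigh(q.T@q); print("bar dir deg",np.degrees(np.arctan2(v[1,1],v[0,1])))
    S=reg(.38,.56,-.21,-.18,.054,.068); rect(S,"stop")
    # profile line fits
    Q=reg(.38,.56,-.19,.17,.040,.05)
    for s in (Q[Q[:,0]<.435],Q[Q[:,0]>.50]):
        if len(s)>10: vx,vy,x,y=cv2.fitLine(s[:,:2].astype(np.float32),cv2.DIST_HUBER,0,.01,.01).ravel(); print("line",len(s),np.degrees(np.arctan2(vx,vy)),"x at y=0",x-y*vx/vy)
E
```

```text
top
station+ 1997 [472.4 -18.4] [374.  135.5] 85.44
profiles 1487 [472.8 -13.7] [364.5 135.5] 85.44
boxrim 227 [476.6  56.9] [130.5 118.9] 85.89
catches 105 [479.7  56.6] [ 37.9 125. ] 86.3
[0.422 0.06  0.095]
[0.537 0.052 0.095]
plate 1264 [592.1 317. ] [131.8 111.6] 69.22
0.0245
bar 121 [592.4 315.4] [60.2 18.5] 69.36
[0.5912 0.3143 0.057 ]
bar dir deg 69.17098853583126
stop 179 [ 457.9 -198.5] [ 12.1 133.1] 85.9
line 352 4.745026 x at y=0 0.4102626
line 413 0.71235204 x at y=0 0.52685165
side
station+ 1579 [473.8 -17.1] [382.  135.4] 85.55
profiles 1017 [474.  -14.4] [376.6 135.4] 85.55
boxrim 232 [479.7  59.9] [132.8 123.1] 85.56
catches 75 [481.2  58.8] [ 43.6 125.5] 86.95
[0.423 0.065 0.096]
[0.538 0.057 0.095]
plate 1173 [593.1 316.9] [130.5 111.8] 68.89
0.0253
bar 120 [593.1 317.5] [62.8 18.9] 69.39
[0.5922 0.3191 0.0566]
bar dir deg 68.55259744334184
stop 124 [ 459.2 -198.1] [ 19.  131.8] 85.57
line 212 4.755175 x at y=0 0.41197848
line 254 0.38866937 x at y=0 0.5280148
```

Emit:
{"method": "carry_out", "body": {
  "deltas": [
    [[0,0,0,0,0,9.8],[0,0,0,0,0,9.8],[0,0,0,0,0,9.8],[0,0,0,0,0,9.8],[0,0,0,0,0,9.8],[0,0,0,0,0,9.8],[0,0,0,0,0,9.7],[0,0,0,0,0,0]]
  ],
  "gripper": 0
}}

```text
time: 2.3
tcp_pos: [0.274, 0.5617, 0.2313]
tool_rot: [-2.305, -2.134, -0.0]
wrist_force: [-0.4, 0.1, 0.2]
width: 0.0002
finger_force: 0.0
```

Emit:
{"method": "carry_out", "body": {
  "deltas": [
    [[-43,27,0,0,0,0],[-43,27,0,0,0,0],[-43,27,0,0,0,0],[-43,27,0,0,0,0],[-43,27,0,0,0,0],[-43,27,0,0,0,0],[-43,27,0,0,0,0],[-43,27,0,0,0,0],[-43,27,0,0,0,0],[0,0,0,0,0,0]]
  ]
}}

```text
time: 3.55
tcp_pos: [0.4872, 0.154, 0.2315]
tool_rot: [2.307, 2.131, 0.0]
wrist_force: [-0.4, 1.2, 0.4]
width: -0.0001
finger_force: 0.0
```

```bash
cat >> h.py <<'E'
a=np.radians(4.5); YS=np.array([np.sin(a),np.cos(a)]); XS=np.array([np.cos(a),-np.sin(a)]); O=np.array([.474,-.0045])
def st(p): d=np.array(p[:2])-O; return np.round([d@XS*1000,d@YS*1000,p[2]*1000],1)
def show():
    s=status.observe(); r=R.from_rotvec(s["tool_rot"]).as_matrix()
    print("t",round(float(s["time"]),2),"tcp",np.round(s["tcp_pos"],4),"station mm",st(s["tcp_pos"]),"yaw_y",round(np.degrees(np.arctan2(r[1,1],r[0,1])),2),"tilt",np.round(r[:2,2],4),"F",np.round(s["wrist_force"],1),"w",round(float(s["width"]),4),"ff",round(float(s["finger_force"]),1))
E
python3 -c "
from h import *; show()"
```

```text
t 3.55 tcp [0.4872 0.154  0.2315] station mm [  0.8 159.  231.5] yaw_y -4.57 tilt [ 0.0007 -0.0006] F [-0.4  1.2  0.4] w -0.0001 ff 0.0
```

Emit:
{"method": "carry_out", "body": {
  "deltas": [
    [[0,0,46,0,0,0],[0,0,46,0,0,0],[0,0,46,0,0,0],[0,0,46,0,0,0],[-4,0,0,0,0,0],[-4,0,0,0,0,0],[-4,0,0,0,0,0],[-5,0,0,0,0,0],[-5,0,0,0,0,0],[-5,0,0,0,0,0]]
  ]
}}

```text
time: 4.8
tcp_pos: [0.4842, 0.1297, 0.0479]
tool_rot: [2.307, 2.132, 0.002]
wrist_force: [0.2, 0.2, 0.1]
width: 0.0
finger_force: 0.7
```

Emit:
{"method": "carry_out", "body": {
  "deltas": [
    [[-8,0,0,0,0,0],[-10,0,0,0,0,0],[-12,0,0,0,0,0],[-12,0,0,0,0,0],[-12,0,0,0,0,0],[-12,0,0,0,0,0],[-12,0,0,0,0,0],[-12,0,0,0,0,0],[-10,0,0,0,0,0],[-10,0,0,0,0,0]]
  ]
}}

```text
time: 6.05
tcp_pos: [0.4747, 0.0197, 0.047]
tool_rot: [-2.307, -2.132, 0.001]
wrist_force: [-0.5, 2.2, -0.2]
width: -0.0002
finger_force: 0.7
```

Emit:
{"method": "carry_out", "body": {
  "deltas": [
    [[-8,0,0,0,0,0],[-8,0,0,0,0,0],[-8,0,0,0,0,0],[-7,0,0,0,0,0],[-6,0,0,0,0,0],[-6,0,0,0,0,0],[-5,0,0,0,0,0],[-4,0,0,0,0,0],[-3,0,0,0,0,0],[-3,0,0,0,0,0]]
  ]
}}

```text
time: 7.3
tcp_pos: [0.4707, -0.0376, 0.0474]
tool_rot: [2.307, 2.132, 0.001]
wrist_force: [0.6, 2.7, -0.5]
width: 0.0003
finger_force: 1.1
```

```bash
cat > box.py <<'E'
from h import *
show()
def rect(P,n):
    if len(P)<15: print(n,len(P));return
    (c,s,a)=cv2.minAreaRect((P[:,:2]*1000).astype(np.float32)); print(n,len(P),np.round(c,1),np.round(s,1),round(a,2),"st",st([c[0]/1000,c[1]/1000,0])[:2])
for c in("top","side"):
    f=vision.grab_frame(c); P,uv=pts(f); d=P[:,:2]-O; sx=d@XS; sy=d@YS
    B=(abs(sx)<.075)&(sy>-.2)&(sy<.1)
    r=P[B&(sy>-.188)&(P[:,2]>.067)&(P[:,2]<.082)]; rect(r,c+" rim")
    k=P[B&(P[:,2]>.086)&(P[:,2]<.11)&(abs(sx)>.05)]; rect(k,c+" catches")
    for o in vision.pinpoint(c,"hooks")[:1]: print(c,"hooks",round(o["confidence"],2),st(ray(f,o["location"],.082)))
    cv2.imwrite(f"pics/{c}_box.png",f["frame"][:,:,::-1])
E
python3 box.py
```

```text
t 7.3 tcp [ 0.4707 -0.0376  0.0474] station mm [ -0.6 -33.3  47.4] yaw_y -4.5 tilt [0.0004 0.0001] F [ 0.6  2.7 -0.5] w 0.0003 ff 1.1
top rim 139 [ 462.7 -115.3] [126.8 119. ] 86.36 st [  -2.6 -111.4]
top catches 29 [ 464.1 -131.7] [ 19.9 125.8] 78.96 st [ 1.000e-01 -1.276e+02]
top hooks 0.8 [  -1.3 -111.2   82. ]
side rim 82 [ 467.2 -106.4] [163.3 124.7] 87.14 st [   1.2 -102.1]
side catches 58 [ 467.2 -110.9] [ 42.4 124.9] 86.43 st [   1.5 -106.7]
side hooks 0.93 [  10.1 -111.3   82. ]
```

Emit:
{"method": "carry_out", "body": {
  "deltas": [
    [[-3,0,0,0,0,0],[-3,0,0,0,0,0],[-2,0,0,0,0,0],[-2,0,0,0,0,0],[-2,0,0,0,0,0],[-1,0,0,0,0,0],[-1,0,0,0,0,0],[0,0,0,0,0,0]]
  ]
}}

```text
time: 8.5
tcp_pos: [0.4696, -0.0516, 0.0474]
tool_rot: [2.307, 2.132, 0.0]
wrist_force: [1.1, 3.3, 2.2]
width: 0.0001
finger_force: 1.8
```

Emit:
{"method": "carry_out", "body": {
  "deltas": [
    [[-1,0,0,0,0,0],[-1,0,0,0,0,0],[0,0,0,0,0,0]]
  ]
}}

```text
time: 8.88
tcp_pos: [0.4694, -0.053, 0.0473]
tool_rot: [-2.307, -2.132, -0.001]
wrist_force: [0.7, 6.6, 3.7]
width: 0.0002
finger_force: 3.4
```

Emit:
{"method": "carry_out", "body": {
  "deltas": [
    [[-1,0,0,0,0,0],[0,0,0,0,0,0]]
  ]
}}

```text
time: 9.12
tcp_pos: [0.4695, -0.0531, 0.0473]
tool_rot: [-2.306, -2.131, -0.003]
wrist_force: [2.2, 10.9, 3.4]
width: -0.0001
finger_force: 5.5
```

Emit:
{"method": "carry_out", "body": {
  "deltas": [
    [[-1,0,0,0,0,0],[-1,0,0,0,0,0],[0,0,0,0,0,0],[0,0,0,0,0,0]]
  ]
}}

```text
time: 9.62
tcp_pos: [0.4703, -0.0535, 0.0474]
tool_rot: [-2.306, -2.13, -0.009]
wrist_force: [6.4, 18.9, 2.2]
width: -0.0
finger_force: 9.5
```

```bash
python3 box.py
```

```text
t 9.62 tcp [ 0.4703 -0.0535  0.0474] station mm [  0.1 -49.1  47.4] yaw_y -4.54 tilt [0.0027 0.0051] F [ 6.4 18.9  2.2] w -0.0 ff 9.5
top rim 98 [ 464.8 -131.5] [121.5 111.3] 84.98 st [   0.8 -127.3]
top catches 15 [ 406.1 -137.7] [9.2 9.4] 84.62 st [ -57.2 -138.1]
top hooks 0.79 [   4.4 -127.9   82. ]
side rim 75 [ 451.  -107.4] [160.  115.5] 36.97 st [ -14.8 -104.4]
side catches 55 [ 466.2 -128.2] [ 40.4 125.9] 85.38 st [   1.9 -123.9]
side hooks 0.69 [   0.2 -122.8   82. ]
```

Emit:
{"method": "carry_out", "body": {
  "deltas": [
    [[8,0,0,0,0,0],[12,0,0,0,0,0],[0,0,-50,0,0,0],[20,0,-50,0,0,0],[50,0,-30,0,0,0],[55,0,0,0,0,0],[55,0,0,0,0,0],[55,0,0,0,0,0],[55,23,0,0,0,0],[40,45,0,0,0,0]]
  ],
  "gripper": 0.7
}}

```text
time: 11.08
tcp_pos: [0.5638, 0.2898, 0.1772]
tool_rot: [2.304, 2.135, -0.001]
wrist_force: [1.7, -0.1, 0.8]
width: 0.0597
finger_force: 0.0
```

Emit:
{"method": "carry_out", "body": {
  "deltas": [
    [[30,24,0,0,0,0],[0,0,0,0,0,8.2],[0,0,0,0,0,8.2],[0,0,0,0,0,0],[0,0,0,0,0,0]]
  ]
}}

```text
time: 11.7
tcp_pos: [0.5904, 0.315, 0.177]
tool_rot: [2.585, 1.785, -0.001]
wrist_force: [-0.0, 0.6, 0.4]
width: 0.0601
finger_force: 0.0
```

```bash
python3 box.py; python3 - <<'E'
from h import *
s=status.observe(); r=R.from_rotvec(s["tool_rot"]).as_matrix()
print("to bar, tool mm",np.round(1000*r.T@(np.array([.5926,.3168,.030])-s["tcp_pos"]),1))
E
```

```text
t 11.7 tcp [0.5904 0.315  0.177 ] station mm [ 91.  327.6 177. ] yaw_y -20.75 tilt [-0.0003 -0.0005] F [-0.   0.6  0.4] w 0.0601 ff 0.0
top rim 202 [ 461.3 -129.2] [125.4 117.9] 85.55 st [  -2.9 -125.3]
top catches 98 [ 464.4 -131.9] [ 38.4 125.6] 85.65 st [   0.5 -127.8]
top hooks 0.72 [   4.6 -130.4   82. ]
side rim 24 [519.4 -82.2] [19.5 39.7] 26.78 st [ 51.4 -73.9]
side catches 0
to bar, tool mm [  2.4   1.2 147.4]
```

Emit:
{"method": "carry_out", "body": {
  "deltas": [
    [[2.4,1.2,35,0,0,0],[0,0,40,0,0,0],[0,0,40,0,0,0],[0,0,20,0,0,0],[0,0,12,0,0,0],[0,0,0,0,0,0]]
  ]
}}

```text
time: 12.65
tcp_pos: [0.5927, 0.317, 0.0304]
tool_rot: [2.587, 1.782, -0.0]
wrist_force: [-0.8, -0.3, -0.3]
width: 0.0598
finger_force: 0.0
```

Emit:
{"method": "carry_out", "body": {
  "deltas": [
    [[0,0,0,0,0,0],[0,0,0,0,0,0],[0,0,0,0,0,0],[0,0,0,0,0,0],[0,0,0,0,0,0],[0,0,0,0,0,0]]
  ],
  "gripper": 0,
  "squeeze": 100
}}

```text
time: 13.4
tcp_pos: [0.5938, 0.3174, 0.032]
tool_rot: [2.587, 1.781, 0.004]
wrist_force: [-0.6, -0.1, 6.5]
width: 0.0161
finger_force: 98.5
```

```bash
python3 -c "
from h import *; show()"
```

```text
t 13.4 tcp [0.5938 0.3174 0.032 ] station mm [ 94.1 330.3  32. ] yaw_y -20.9 tilt [0.0025 0.001 ] F [-0.6 -0.1  6.5] w 0.0161 ff 98.5
```

Emit:
{"method": "carry_out", "body": {
  "deltas": [
    [[0,0,-10,0,0,0],[0,0,-30,0,0,0],[0,0,-40,0,0,0],[0,0,-40,0,0,0],[0,0,-30,0,0,0],[0,0,0,0,0,-8.2],[0,0,0,0,0,-8.2],[0,0,0,0,0,0],[0,0,0,0,0,0]]
  ]
}}

```text
time: 14.52
tcp_pos: [0.5924, 0.3169, 0.1801]
tool_rot: [-2.31, -2.129, 0.001]
wrist_force: [-0.3, 0.6, -1.6]
width: 0.0162
finger_force: 97.7
```

```bash
cat > cov.py <<'E'
from h import *
import sys
show(); s=status.observe(); T=s["tcp_pos"]; r=R.from_rotvec(s["tool_rot"]).as_matrix()
for c in("top","side"):
    f=vision.grab_frame(c); cv2.imwrite(f"pics/{c}_{sys.argv[1]}.png",f["frame"][:,:,::-1])
    P,_=pts(f); q=(P-T)@r*1000
    m=(abs(q[:,0])<75)&(abs(q[:,1])<65)&(q[:,2]>-2)&(q[:,2]<16); p=q[m]
    z0=np.median(p[:,2]); p=p[abs(p[:,2]-z0)<4]
    A=np.c_[p[:,:2],np.ones(len(p))]; k=np.linalg.lstsq(A,p[:,2],rcond=None)[0]
    (cc,sz,a)=cv2.minAreaRect(p[:,:2].astype(np.float32))
    print(c,len(p),"plate top z in tool",round(z0,1),"tilt",np.round(k,4),"centre tool mm",np.round(cc,1),np.round(sz,1),round(a,2))
    for o in vision.outline_of(c,"cover")[:1]: print("outline",round(o["confidence"],2),np.round(np.array(o["location"])*[512,384]))
E
python3 cov.py lift
python3 - <<'E'
import cv2,numpy as np
a=cv2.imread('pics/side_lift.png')[200:340,130:330];b=cv2.imread('pics/top_lift.png')[110:250,90:290]
cv2.imwrite('pics/l2.png',np.hstack([cv2.resize(x,(400,280)) for x in(a,b)]))
E
```

```text
t 14.53 tcp [0.5924 0.3169 0.1801] station mm [ 92.8 329.7 180.1] yaw_y -4.66 tilt [-0.0005 -0.0002] F [-0.3  0.6 -1.6] w 0.0162 ff 97.7
top 843 plate top z in tool 7.6 tilt [-4.9000e-03 -2.0000e-04  7.4976e+00] centre tool mm [-28.   -0.8] [ 76.  111.4] 1.24
outline 0.78 [155. 176.]
side 793 plate top z in tool 7.4 tilt [-3.20e-03  4.00e-04  7.51e+00] centre tool mm [ 1.  -0.2] [110.1 131.2] 89.57
outline 0.85 [223. 274.]
```

View pics/l2.png

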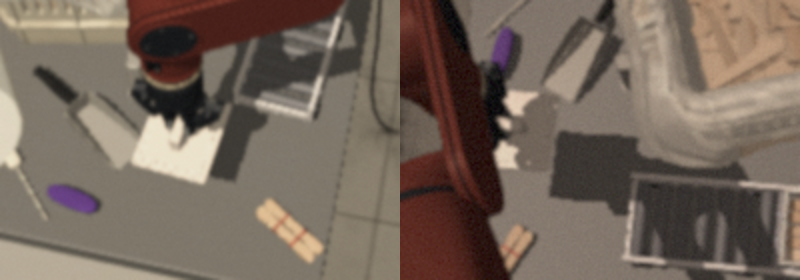

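Emit:
{"method": "carry_out", "body": {
  "deltas": [
    [[-10,-22,0,0,0,0],[-30,-35,0,0,0,0],[-45,-35,0,0,0,0],[-50,0,0,0,0,0],[-50,0,0,0,0,0],[-50,0,0,0,0,0],[-50,0,0,0,0,0],[-50,0,0,0,0,0],[-50,0,0,0,0,0],[-40,0,0,0,0,0]]
  ]
}}

```text
time: 15.98
tcp_pos: [0.4673, -0.1015, 0.1807]
tool_rot: [2.308, 2.13, 0.0]
wrist_force: [-0.8, -0.2, -0.9]
width: 0.0168
finger_force: 98.1
```

Emit:
{"method": "carry_out", "body": {
  "deltas": [
    [[-20,0,0,0,0,0],[-11,0,0,0,0,0],[0,0,20,0,0,0],[0,0,0,0,0,0],[0,0,0,0,0,0]]
  ]
}}

```text
time: 16.6
tcp_pos: [0.4653, -0.13, 0.1607]
tool_rot: [2.306, 2.133, 0.0]
wrist_force: [-0.1, -0.2, -1.2]
width: 0.0164
finger_force: 98.1
```

```bash
python3 cov.py over; python3 box.py
python3 - <<'E'
import cv2,numpy as np
a=cv2.imread('pics/side_over.png')[110:250,200:400];b=cv2.imread('pics/top_over.png')[160:300,190:390]
cv2.imwrite('pics/o2.png',np.hstack([cv2.resize(x,(400,280)) for x in(a,b)]))
E
```

```text
t 16.6 tcp [ 0.4653 -0.13    0.1607] station mm [   1.2 -125.8  160.7] yaw_y -4.46 tilt [0.0001 0.    ] F [-0.1 -0.2 -1.2] w 0.0164 ff 98.1
top 609 plate top z in tool 7.5 tilt [ 1.70e-03 -1.00e-04  7.47e+00] centre tool mm [-1.4 -3.1] [128.7 107.6] 0.24
outline 0.58 [299. 235.]
side 538 plate top z in tool 6.4 tilt [-3.8000e-03 -9.0000e-04  6.4497e+00] centre tool mm [ 2.7 -0.8] [134.  110.2] 0.55
outline 0.63 [291. 164.]
t 16.8 tcp [ 0.4656 -0.1304  0.1611] station mm [   1.5 -126.1  161.1] yaw_y -4.47 tilt [ 0.0012 -0.0006] F [ 0.4  0.3 -1. ] w 0.0162 ff 98.1
top rim 56 [ 437.3 -101.3] [165.1  79.2] 43.98 st [-28.9 -99.4]
top catches 40 [ 407.4 -125.5] [34.2  9.8] 84.27 st [ -56.9 -125.8]
side rim 134 [ 466.3 -123.7] [126.6 126.7] 89.03 st [   1.7 -119.4]
side catches 32 [ 465.8 -127.4] [ 36.9 123.9] 85.47 st [   1.4 -123.1]
```

View pics/o2.png

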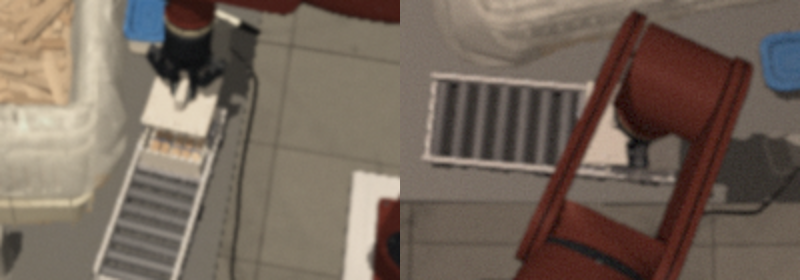

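Emit:
{"method": "carry_out", "body": {
  "deltas": [
    [[0,0,20,0,0,0],[0,0,15,0,0,0],[0,0,10,0,0,0],[0,0,3,0,0,0],[0,0,3,0,0,0],[0,0,2,0,0,0],[0,0,0,0,0,0]]
  ]
}}

```text
time: 17.88
tcp_pos: [0.4653, -0.1305, 0.1075]
tool_rot: [2.307, 2.132, 0.0]
wrist_force: [-0.1, -0.1, -1.5]
width: 0.0163
finger_force: 98.0
```

Emit:
{"method": "carry_out", "body": {
  "deltas": [
    [[0,0,2,0,0,0],[0,0,2,0,0,0],[0,0,2,0,0,0],[0,0,0,0,0,0]]
  ]
}}

```text
time: 18.38
tcp_pos: [0.4658, -0.1308, 0.1018]
tool_rot: [2.306, 2.131, 0.001]
wrist_force: [3.5, 0.1, 1.7]
width: 0.0162
finger_force: 98.5
```

Emit:
{"method": "carry_out", "body": {
  "deltas": [
    [[0,0.5,1,0,0,0],[0,0,1,0,0,0],[0,0,1,0,0,0],[0,0,0,0,0,0]]
  ]
}}

```text
time: 18.88
tcp_pos: [0.4667, -0.1309, 0.0998]
tool_rot: [2.305, 2.131, 0.001]
wrist_force: [-0.3, 2.2, 9.6]
width: 0.0164
finger_force: 99.6
```

Emit:
{"method": "carry_out", "body": {
  "deltas": [
    [[0,0,1,0,0,0],[0,0,1,0,0,0],[0,0,1,0,0,0],[0,0,0,0,0,0]]
  ]
}}

```text
time: 19.38
tcp_pos: [0.4675, -0.1312, 0.0983]
tool_rot: [2.304, 2.13, 0.003]
wrist_force: [-3.1, 2.1, 18.0]
width: 0.0161
finger_force: 101.1
```

Emit:
{"method": "carry_out", "body": {
  "deltas": [
    [[0,0,1,0,0,0],[0,0,1,0,0,0],[0,0,0,0,0,0]]
  ]
}}

```text
time: 19.75
tcp_pos: [0.4661, -0.131, 0.0941]
tool_rot: [2.306, 2.131, 0.0]
wrist_force: [3.5, -2.1, 2.6]
width: 0.0161
finger_force: 99.6
```

Emit:
{"method": "carry_out", "body": {
  "deltas": [
    [[0,0,1,0,0,0],[0,0,1,0,0,0],[0,0,0,0,0,0]]
  ]
}}

```text
time: 20.12
tcp_pos: [0.4646, -0.13, 0.0902]
tool_rot: [-2.305, -2.131, 0.001]
wrist_force: [-1.0, -0.7, -3.7]
width: 0.0161
finger_force: 98.9
```

Emit:
{"method": "carry_out", "body": {
  "deltas": [
    [[0,0,1,0,0,0],[0,0,1,0,0,0],[0,0,0,0,0,0],[0,0,0,0,0,0]]
  ]
}}

```text
time: 20.62
tcp_pos: [0.4653, -0.1303, 0.089]
tool_rot: [-2.306, -2.132, 0.0]
wrist_force: [-1.2, 0.1, 1.2]
width: 0.0164
finger_force: 99.5
```

Emit:
{"method": "carry_out", "body": {
  "deltas": [
    [[0,0,1,0,0,0],[0,0,0,0,0,0],[0,0,0,0,0,0]]
  ]
}}

```text
time: 21.0
tcp_pos: [0.4653, -0.1303, 0.089]
tool_rot: [-2.306, -2.132, 0.001]
wrist_force: [-5.5, 2.3, 9.9]
width: 0.0164
finger_force: 100.8
```

```bash
python3 cov.py end; python3 box.py
python3 - <<'E'
import cv2,numpy as np
a=cv2.imread('pics/side_end.png')[110:250,200:400];b=cv2.imread('pics/top_end.png')[160:300,190:390]
cv2.imwrite('pics/e2.png',np.hstack([cv2.resize(x,(400,280)) for x in(a,b)]))
E
```

```text
t 21.0 tcp [ 0.4653 -0.1303  0.089 ] station mm [   1.2 -126.1   89. ] yaw_y -4.49 tilt [-0.0009  0.0004] F [-5.5  2.3  9.9] w 0.0164 ff 100.8
top 505 plate top z in tool 7.4 tilt [-4.0000e-04 -1.5000e-03  7.2724e+00] centre tool mm [-1.3 -4. ] [116.8 128.1] 89.79
outline 0.69 [295. 238.]
side 492 plate top z in tool 7.1 tilt [-2.0000e-04  1.4000e-03  7.0294e+00] centre tool mm [1.8 1.5] [123.8 134.6] 88.8
t 21.2 tcp [ 0.4654 -0.1303  0.089 ] station mm [   1.2 -126.1   89. ] yaw_y -4.49 tilt [-0.0008  0.0004] F [-6.1  2.1  9.5] w 0.0163 ff 100.8
top rim 278 [ 463.  -129.4] [123.  120.4] 88.11 st [  -1.2 -125.4]
top catches 27 [ 461.5 -113.6] [126.7  30.6] 10.19 st [  -3.9 -109.7]
top hooks 0.44 [  -2.1 -130.6   82. ]
side rim 387 [ 466.3 -125.4] [132.5 123.4] 84.55 st [   1.8 -121.1]
side catches 67 [ 466.7 -114.5] [ 70.3 125.6] 88.68 st [   1.4 -110.2]
```

View pics/e2.png

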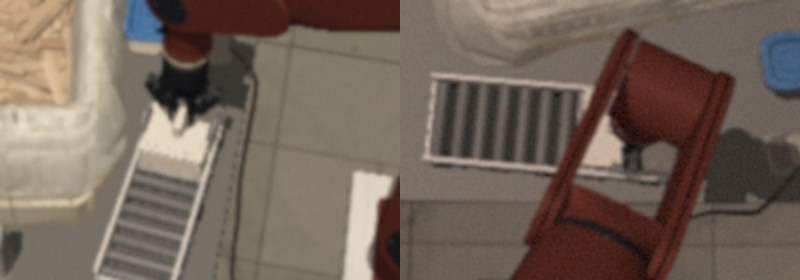

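The cover lies flush and level: the plate top is at about 81.7 mm, where 81 mm is expected. Both catches stand over its sides, the box is at the stop, and the push is about 10 N, so I am handing in.

```bash
python3 -c "
from h import *; print(workorder.job_done()); show()"
```

```text
the job is handed in; nothing more can be done
None
the job is handed in; nothing more can be done
```

The job is handed in, verdict not shown: by my measurements the box is home against the stop, and the cover is snapped on flush and still held down with about 10 N.

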